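# Rebuild the shaft stack of the dip-tank pump

## Robot

A 7-joint arm with a two-finger parallel gripper is mounted at the origin on the work surface. World frame = base frame: x ahead of the robot, y to its left, z up, the work surface at z = 0. Lengths are in m, angles in rad, forces in N, time in s.
With the tool pointing down it reaches from about 0.425 to 0.925 m from the base axis. Payload 6.8 kg.
Tool frame: the origin (TCP) lies on the mounting face of the last link; the fingertips stand 173 mm ahead of it and the grasp point (between the pads) lies 155 mm ahead of it; z points along the fingers, y is the line along which they close (so a half turn about z gives the same grasp; the last joint's range is limited). The gripper opens to 85 mm and grips with 20 to 120 N. Pads are 22 mm wide; open, the fingers measure 114 mm over their backs; the gripper's body (76 mm by 85 mm) begins 54 mm behind the grasp point. The pads swing forward as they close: fully open they stand 13 mm farther back than shut.
Start: joints at [1.22, 0.477, 0.022, 1.555, -0.011, 1.109, -0.083], TCP at [0.162, -0.655, 0.405] pointing down, gripper open.
Joint ranges: [-2.96, 2.96], [-0.34, 2.1], [-1.41, 1.46], [0.24, 2.44], [-1.37, 4.51], [0.17, 1.92], [-2.96, 2.96]. Speed limits (rad/s): [2.39, 2.39, 3.14, 3.14, 3.14, 3.14, 3.14].

## Interface

Orientations are given as a rotation vector (axis times angle).
In Python, from bench import r gives the robot as it stands.
- The arm moves only by the tool carry_out, never from a script. Its argument "moves" is a list of rows, each a list of 5 numbers: the shift along the tool's x, y, z in m, then the turn about the tool's z in rad, then the finger opening in m, from 0 to 0.0854. In form: [[dx, dy, dz, roll, claw], ...]. A call has exactly 8 rows; each row is the pose to reach, as a shift and turn from the pose commanded when the call began, along the tool's axes at that moment; what a row does not reach only later rows make up. A row lasts 1/10 s, in which the tool goes at most 50 mm and 8.59 degrees, less where a joint would pass 70% of its speed; a pose out of reach is approached as far as the arm can. A call with a gripper value outside its range is refused whole. The fingers move at their own pace and stop on an object; "force" is the grip in N (left out, the last holds). Time passes only in rows, so rows that repeat a pose let the fingers close, or fill a call up. It gives the time, the measured TCP pose, the force, the opening and the grip force at its end, in the units of the state.
- r.get_obs(): the state, without advancing time (a new reading comes with each control period).
- r.grab_frame(name): name is "scene" or "top"; returns the picture (400x640x3 uint8, red, green, blue); there is no depth.
- r.calibration(name): a dict with "fx", "fy", "cx", "cy" (pixels), "rvec" (rotation vector, rad) and "tvec" (3), from world to camera coordinates, as OpenCV has them. Camera axes: x right, y down, z forward; pixel columns grow to the right and rows downward; lengths in m; the calibration is good to about 2 mm. A picture is of the moment at which its call begins. calibration takes no time and is no camera call.
- r.hand_in(): hands the job in; it is judged then, once.
The state is a dict: "clock": time; "joints": joint angles; "qvel": joint speeds; "tau": joint torques, N m; "tcp_pos": TCP position; "orientation": TCP orientation; "contact_force": force on the tool from outside, world axes, zero at the start; "moment": the same for the moment, N m; "grip_width": finger opening in m; "gripper_force": force on a finger pad.
Only numpy, scipy, OpenCV 4.12 (cv2) and the standard library are available. Lean on these libraries where they do the work, as an engineer would, in place of code of your own. Each camera call takes 0.05 s, during which the arm holds its last target. There are 200 camera calls.

## Task

Reassemble the dip-tank pump standing shaft-up on the bench: thread the brass sleeve onto the shaft first, then the white ceramic ring, then the impeller, each fully home and flat on the one below. The impeller only drops over the shaft's two flats when its slot lines up with them, so rest it lightly on the shaft and turn it until it finds them, then ease it down. Be gentle, the ceramic cracks if the parts are forced, and leave the wrench, cap nut and sample tube alone.

Things in the scene. Friction and masses are not known exactly. Their poses are not given: they have to be found in the camera images.
- pump: Drive end of a small pump, fixed: blue finned motor with a flange (124 mm across, top 80 mm above the bench) and on it a raised steel seat 48 mm across, 86 mm above the bench. A grey terminal box, lower than the flange, reaches 87 mm from the axis on the +x side. Origin: on the shaft axis at bench level, z up. The steel shaft stands up from the seat.
- seat (a point): Centre of the pump's seat face, on the shaft axis, 86 mm above the bench; axes as the pump's. From here the shaft is round, 20 mm thick, for 30 mm (its upper edge chamfered); then it has two flats (9.8 mm across the flats, 20 mm the wide way) up to the step at 46 mm; then a 10 mm stud.
- shaft_step (a point): On the shaft axis, 46 mm above the seat: the step where the flats end and the stud begins (its wide ends taper in by 1.5 mm each over the last 5 mm). Axes as the pump's, not the shaft's. The shaft turns stiffly in the motor (about 0.3 N m); the flats' wide direction starts anywhere within 0.95 rad (54 degrees) either way of the pump's y axis, and no reading tells the angle.
- stud_end (a point): Upper end of the stud on the shaft axis, 76 mm above the seat; the stud is 10 mm thick, its last 5 mm tapered to 5 mm. Axes as the pump's.
- sleeve: Brass spacer sleeve: tube 34 mm outside, 23 mm bore, 22 mm high, standing on its end. Origin: centre of its underside, z along its axis. About 70 g. Goes on first, against the seat.
- seal_ring: White ceramic ring, lying flat: 41 mm outside, 23 mm bore, 10 mm thick, with two lugs whose flat faces (22 mm long) stand 44 mm apart along its x axis, the best place to grip. Origin: centre of its underside, z along its axis. About 35 g. Goes on second, at any turn; home, its underside is 22 mm above the seat. It cracks if the stack is pressed together with more than 45 N.
- impeller: Impeller: black disc 76 mm across, 6 mm thick, vanes on top to 13 mm; in the middle a steel boss up to 30 mm above the underside, 24 mm wide along x (flat faces, grip here), 36 mm along y. A slot runs down through it, 11.5 mm along x, 23 mm along y. Origin: centre of underside, z up. 140 g. Underside 46 mm above the seat when resting on the step, 32 mm when home on the ring.
- slot (a point): Centre of the impeller's slot at the top of its boss, 30 mm above its underside; axes as the impeller's. The slot clears the stud at any turn; it passes the flats only with its long direction (y) along their wide direction within about 6 degrees, either way round.
- tube: Sample tube with blue cap, 32 mm across and 115 mm tall, standing; leave it alone. Origin: centre of its underside.
- wrench: Steel wrench 170 mm long lying on the bench in front of the pump; leave it alone. Origin: middle of its underside.
- cap_nut: Brass cap nut, 17 mm across, 16 mm high, on the bench in front of the pump, for later; leave it alone. Origin: centre of its underside.
There are look-alikes about, which are no part of the job. Several things have the shape of the impeller; the one meant has the colours described above. Of the things that look like the pump, the middle-sized one is meant.

How it is judged:
By the outcome, as a careful person would: the job done as asked, in the order asked, and still so for the second after the job is handed in, with the robot touching nothing.
It also fails if it takes over 72 s, if anything falls off the work surface, if the arm or the gripper's body presses on something with over 40 N, if the wrist force passes 120 N, or if a joint passes its speed limit or range.

## Working session

There is one attempt and no reset: what is moved stays moved. The work goes in short steps, Python scripts to look and compute and a tool call to move; the robot and the scene stay as the last step left them, time stands still between calls to the robot, and variables do not carry over. Pictures are saved under pics/ and viewed, at most 11 in all, crops included, and the job is handed in when it is done.

Besides the shell and the picture viewer there is one more tool, called as a command line: name --pt "numbers of a row" for each row, then --argument value for the rest. carry_out: Moves the arm, as the interface text tells. Its arguments: {"type":"object","properties":{"moves":{"type":"array","items":{"type":"array","items":{"type":"number"}}},"force":{"type":"number"}},"required":["moves"]}

```bash
mkdir -p pics; ls; python3 - <<'E'
from bench import r
import cv2
for n in("scene","top"):
    cv2.imwrite(f"pics/{n}0.png",r.grab_frame(n)[:,:,::-1]); print(n,r.calibration(n))
o=r.get_obs(); print({k:o[k] for k in("clock","tcp_pos","orientation","contact_force","grip_width")})
E
```

```text
pics
scene {'fx': 477.8473451513519, 'fy': 477.8473451513519, 'cx': 319.49152880726433, 'cy': 199.00202176010976, 'rvec': array([ 2.09129874,  0.57178203, -0.30353132]), 'tvec': array([-0.5106535 ,  0.00312457,  1.50373374])}
top {'fx': 382.8279421352914, 'fy': 382.8279421352914, 'cx': 317.7181545810258, 'cy': 196.33156336902803, 'rvec': array([ 2.14630441, -2.2012573 ,  0.14837689]), 'tvec': array([0.12974   , 0.52294574, 1.07454772])}
{'clock': 0.1, 'tcp_pos': array([ 0.16222763, -0.65496207,  0.40382829]), 'orientation': array([-3.11685038e+00, -3.80293120e-01,  5.10824563e-04]), 'contact_force': array([-0.22340542, -0.14339604,  0.41088011]), 'grip_width': 0.08546160952560261}
```

View pics/scene0.png

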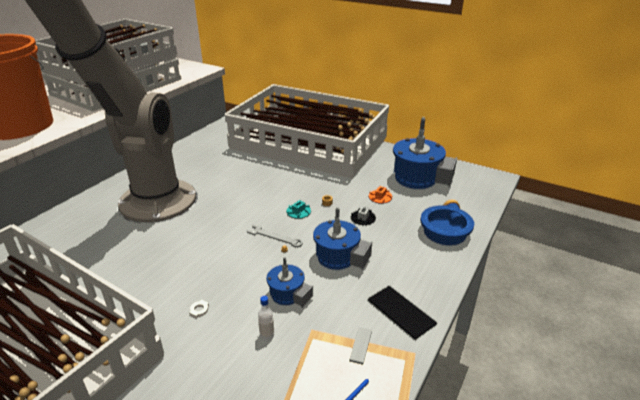

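View pics/top0.png

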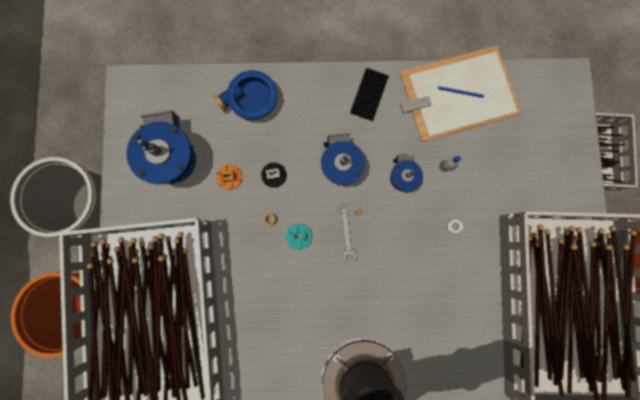

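```bash
cat > h.py <<'E'
import numpy as np,cv2
from bench import r
from scipy.spatial.transform import Rotation as R
def cam(n):
    c=r.calibration(n);return np.array([[c["fx"],0,c["cx"]],[0,c["fy"],c["cy"]],[0,0,1]]),np.array(c["rvec"]),np.array(c["tvec"])
def proj(n,P):
    K,rv,t=cam(n);return cv2.projectPoints(np.array(P,float).reshape(-1,3),rv,t,K,None)[0][:,0]
def ray(n,uv):
    K,rv,t=cam(n);M=cv2.Rodrigues(rv)[0];return -M.T@t,M.T@np.linalg.inv(K)@np.array([*uv,1.])
def plane(n,uv,z):
    o,d=ray(n,uv);return o+d*(z-o[2])/d[2]
def tri(a,b):
    o1,d1=ray("scene",a);o2,d2=ray("top",b);A=np.c_[d1,-d2];s=np.linalg.lstsq(A,o2-o1,rcond=None)[0]
    p,q=o1+s[0]*d1,o2+s[1]*d2;return (p+q)/2,np.linalg.norm(p-q)
E
python3 - <<'E'
from h import *
np.set_printoptions(precision=4,suppress=True)
for n in("scene","top"): print(n,ray(n,(320,200))[0],proj(n,[[0,0,0],[.162,-.655,.405],[.6,0,0],[.5,.3,0]]))
o=r.get_obs();print(R.from_rotvec(o["orientation"]).as_matrix())
for k,uv,z in(("pumpmid",(344,162),.08),("pumpS",(407,175),.06),("pumpL",(160,152),.1),("sleeve",(271,218),.022),("ring",(455,226),.01),("black",(274,174),.006),("teal",(299,237),.006),("orange",(229,177),.006),("tube",(457,158),.115),("nut",(358,211),.016)): print(k,plane("top",uv,z))
for k,a,b in(("stud",(337,209),(345,159)),("L",(422,118),(150,147)),("S",(285,258),(408,174))):print(k,tri(a,b))
for n,(x,y,w,h) in(("scene",(270,180,160,110)),("top",(200,130,180,130))):
    im=r.grab_frame(n)[y:y+h,x:x+w,::-1];s=min(800/w,600/h)
    cv2.imwrite(f"pics/{n}1.png",cv2.resize(im,None,fx=int(s),fy=int(s),interpolation=cv2.INTER_CUBIC))
E
```

```text
scene [ 1.0739 -0.824   0.8305] [[ 157.2192  199.9949]
 [-133.3422  211.5265]
 [ 321.9627  264.6624]
 [ 342.4224  199.6738]]
top [0.4019 0.1436 1.1238] [[363.9405 382.6409]
 [745.1228 359.1713]
 [355.8762 171.8534]
 [255.246  207.7353]]
[[ 0.9707  0.2404 -0.0005]
 [ 0.2404 -0.9707  0.0016]
 [-0.0001 -0.0017 -1.    ]]
pumpmid [0.6144 0.0422 0.08  ]
pumpS [ 0.5771 -0.137   0.06  ]
pumpL [0.6488 0.5414 0.1   ]
sleeve [0.4674 0.2521 0.022 ]
ring [ 0.4311 -0.2833  0.01  ]
black [0.598  0.2432 0.006 ]
teal [0.4112 0.1734 0.006 ]
orange [0.5921 0.3753 0.006 ]
tube [ 0.6115 -0.2609  0.115 ]
nut [0.4817 0.0002 0.016 ]
stud (array([0.6106, 0.0481, 0.1516]), np.float64(0.006790149456887364))
L (array([0.6418, 0.5243, 0.2214]), np.float64(0.021110360818897753))
S (array([ 0.5731, -0.1277,  0.1043]), np.float64(0.0015554691724032031))
```

View pics/scene1.png

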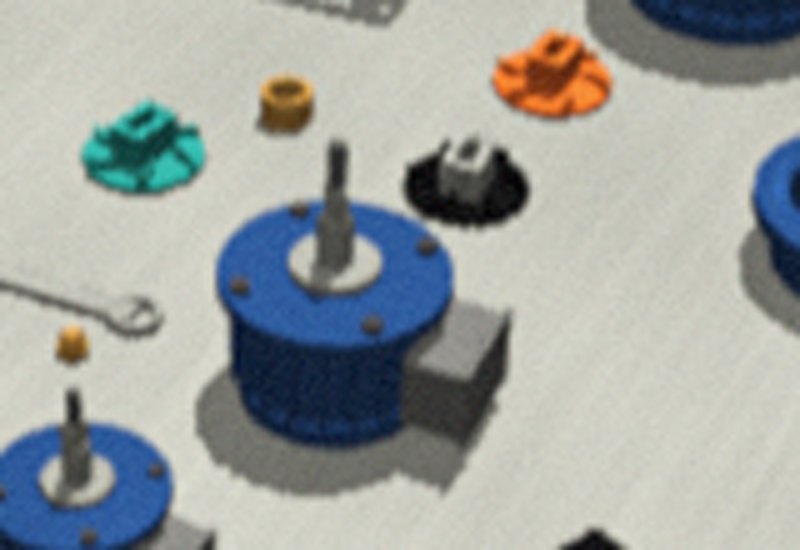

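View pics/top1.png

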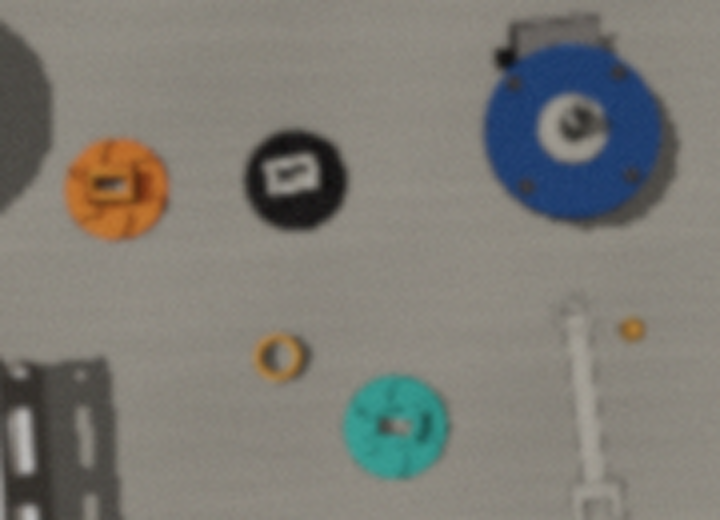

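```bash
cat > m.py <<'E'
from h import *
np.set_printoptions(precision=4,suppress=True)
def pieces(n,f,box,amin=5):
    im=r.grab_frame(n) if isinstance(n,str) else n
    x,y,w,h=box;c=cv2.GaussianBlur(im,(3,3),0)[y:y+h,x:x+w];hsv=cv2.cvtColor(c,cv2.COLOR_RGB2HSV).astype(int)
    m=f(hsv[...,0],hsv[...,1],hsv[...,2]).astype(np.uint8)
    cs=cv2.findContours(m,cv2.RETR_EXTERNAL,cv2.CHAIN_APPROX_NONE)[0]
    return [k+np.array([[x,y]]) for k in cs if cv2.contourArea(k)>=amin]
def big(*a): return max(pieces(*a),key=cv2.contourArea).reshape(-1,2).astype(float)
def onplane(n,c,z): return np.array([plane(n,p,z)[:2] for p in c]).astype(np.float32)
E
python3 - <<'E'
from m import *
T=r.grab_frame("top")
S=r.grab_frame("scene")
brass=lambda h,s,v:(h>8)&(h<30)&(s>110)
def rep(nm,cn,im,f,box,z):
    try:
        c=onplane(cn,big(im,f,box),z)
        (e,sz,a)=cv2.fitEllipse(c);mr=cv2.minAreaRect(c)
        print(nm,cn,"ell",np.array(e),np.array(sz),"circ",cv2.minEnclosingCircle(c),"rect",mr)
    except Exception as ex: print(nm,cn,ex)
for z in(.022,):
    rep("sleeve","top",T,brass,(258,206,28,26),z); rep("sleeve","scene",S,brass,(318,190,20,20),z)
print(T[226,440:472].mean(1).astype(int), T[162,325:365].astype(int).mean(1).astype(int))
w=lambda h,s,v:(v>175)&(s<60)
rep("ring","top",T,w,(440,212,32,30),.01); rep("ring","scene",S,lambda h,s,v:(v>205)&(s<60),(186,296,28,26),.01)
rep("seat","top",T,lambda h,s,v:(s<90),(331,149,26,26),.086)
rep("flange","top",T,lambda h,s,v:(s>130)&(h>100)&(h<125),(316,135,56,56),.08)
rep("flange","scene",S,lambda h,s,v:(s>130)&(h>100)&(h<125),(308,215,56,60),.08)
rep("disc","top",T,lambda h,s,v:(v<75),(256,156,36,36),.010)
rep("boss","top",T,lambda h,s,v:(v>110),(264,165,18,16),.03)
rep("box","top",T,lambda h,s,v:(v<105)&(s<60),(322,128,40,18),.06)
for n,(im,x,y) in {"ring":(T,440,211),"boss":(T,259,159)}.items():
    print(n);print(cv2.cvtColor(im,cv2.COLOR_RGB2GRAY)[y:y+31,x:x+31])
E
```

```text
sleeve top ell [0.465  0.2569] [0.0287 0.032 ] circ ((0.46487852931022644, 0.2567829191684723), 0.016527453437447548) rect ((0.4646618962287903, 0.2564592957496643), (0.031605593860149384, 0.028692899271845818), 88.56493377685547)
sleeve scene ell [0.4755 0.2433] [0.0271 0.0549] circ ((0.4767709970474243, 0.24283984303474426), 0.026422204449772835) rect ((0.4766743779182434, 0.24235600233078003), (0.024801943451166153, 0.050179678946733475), 30.12088394165039)
[132 130 131 129 127 125 117 132 167 183 182 162 143 134 131 132 128 122
 133 163 182 184 170 152 139 132 132 131 134 130 133 130] [ 67  67  69  70  70  67  70  70  80 106 134 148 149 146 123  90  65  61
  68  66  61  62  73  82  87  86  77  66  65  66  66  69  66  65  67  68
  70  68  68  69]
ring top ell [ 0.4326 -0.2843] [0.0296 0.0371] circ ((0.43283843994140625, -0.2745685577392578), 0.013691965490579605) rect ((0.43352627754211426, -0.2707396447658539), (0.010691368021070957, 0.027027621865272522), 79.816162109375)
ring scene ell [ 0.4244 -0.2817] [0.0462 0.0608] circ ((0.42099079489707947, -0.27959567308425903), 0.033119
[... 8802 characters left out ...]
   24  25  30  40  57  85 112 129 139 138 136 140 138]
 [136 135 139 137 134 127 109  91  65  49  41  32  31  32  30  30  29  31
   26  29  51  70  90 111 128 138 141 139 137 138 136]
 [137 136 137 136 135 136 127 118 103  84  70  56  51  44  42  42  46  43
   45  61  85 108 123 131 136 138 139 139 137 138 139]
 [136 136 137 137 136 135 134 132 124 118 107  94  85  83  81  79  82  81
   88  97 114 129 132 136 138 136 137 139 134 137 137]
 [136 138 135 133 137 137 135 138 137 132 131 122 120 122 123 119 121 121
  122 127 131 135 140 139 140 139 138 142 139 139 139]
 [138 139 136 137 136 138 138 137 136 142 140 136 138 135 138 139 136 138
  136 137 139 140 137 141 140 139 140 140 142 140 141]]
```

carry_out --pt "0.51 -0.445 0 0 0.052" --pt "0.51 -0.445 0 0 0.052" --pt "0.51 -0.445 0 0 0.052" --pt "0.51 -0.445 0 0 0.052" --pt "0.51 -0.445 0 0 0.052" --pt "0.51 -0.445 0 0 0.052" --pt "0.51 -0.445 0 0 0.052" --pt "0.51 -0.445 0 0 0.052" --force 25

```text
clock: 1.1
tcp_pos: [0.3924, -0.3257, 0.405]
orientation: [3.118, 0.38, 0.001]
contact_force: [0.0, -1.1, 0.4]
grip_width: 0.0521
gripper_force: 0.0
```

```bash
cat >> h.py <<'E'
def to(x,y,z):
    o=r.get_obs();M=R.from_rotvec(o["orientation"]).as_matrix()
    print("clock",round(o["clock"],2),"tcp",o["tcp_pos"].round(4),"yaw of tool y",round(float(np.degrees(np.arctan2(M[1,1],M[0,1]))),2),"tilt",M[:2,2].round(4),"F",o["contact_force"].round(1),"M",np.round(o["moment"],2),"w",round(o["grip_width"],4),"gf",round(float(o["gripper_force"]),1))
    print("shift in tool axes:",(M.T@(np.array([x,y,z])-o["tcp_pos"])).round(4))
E
python3 - <<'E'
from m import *
to(.465,.2565,.30)
print("seat scene",plane("scene",(337,232.2),.086),"stud scene",plane("scene",(337.6,208.6),.162))
print("seat px",proj("scene",[.6141,.0468,.086]),"stud px",proj("scene",[.6141,.0468,.162]),proj("top",[.6141,.0468,.162]))
print("sleeve px scene",proj("scene",[.465,.2565,.022]),"sleeve hole at scene crop (287,88)->",plane("scene",(270+287/5,180+88/5),.022))
S=r.grab_frame("scene");c=big(S,lambda h,s,v:(v>150)&(s<70),(324,224,26,18))
print("seat blob",c.min(0),c.max(0))
# directions
def ang(p,q,z): a,b=plane("top",p,z),plane("top",q,z);d=(b-a)[:2];return np.degrees(np.arctan2(d[1],d[0]))%180
print("boss long",ang((267,170.2),(276,168.3),.03),"ring face dir",ang((447.4,224),(447.85,229),.01),ang((462.3,222),(462.65,227),.01),"ring c",plane("top",(455,226),.01))
E
```

```text
clock 1.1 tcp [ 0.3924 -0.3257  0.405 ] yaw of tool y -76.1 tilt [ 0.0005 -0.0005] F [ 0.  -1.1  0.4] M [ 0.01  0.03 -0.03] w 0.0521 gf 0.0
shift in tool axes: [ 0.2103 -0.5477  0.1047]
seat scene [0.6191 0.0427 0.086 ] stud scene [0.6206 0.0393 0.162 ]
seat px [[336.0506 230.7719]] stud px [[336.7412 206.3723]] [[345.1001 155.6746]]
sleeve px scene [[326.0345 197.2036]] sleeve hole at scene crop (287,88)-> [0.4697 0.2567 0.022 ]
seat blob [337. 227.] [345. 236.]
boss long 100.85546548111044 ring face dir 1.4694769194465493 0.059575526622353436 ring c [ 0.4311 -0.2833  0.01  ]
```

carry_out --pt "0.18 -0.26 0 0 0.052" --pt "0.18 -0.26 0 0 0.052" --pt "0.18 -0.26 0 0 0.052" --pt "0.18 -0.26 0 0 0.052" --pt "0.18 -0.26 0 0 0.052" --pt "0.18 -0.26 0 0 0.052" --pt "0.211 -0.547 0 0 0.052" --pt "0.211 -0.547 0 0 0.052"

```text
clock: 1.95
tcp_pos: [0.4872, 0.0541, 0.4048]
orientation: [-3.118, -0.38, -0.001]
contact_force: [1.1, 0.2, -0.4]
grip_width: 0.0519
gripper_force: 0.0
```

carry_out --pt "0.025 -0.19 0.05 0 0.052" --pt "0.025 -0.19 0.05 0 0.052" --pt "0.025 -0.19 0.1 0 0.052" --pt "0.025 -0.19 0.1 0 0.052" --pt "0.025 -0.19 0.15 0 0.052" --pt "0.025 -0.19 0.15 0 0.052" --pt "0.025 -0.19 0.15 0 0.052" --pt "0.025 -0.19 0.15 0 0.052"

```text
clock: 2.75
tcp_pos: [0.4667, 0.2419, 0.2558]
orientation: [3.118, 0.378, 0.002]
contact_force: [0.2, -1.2, 0.0]
grip_width: 0.0525
gripper_force: 0.0
```

```bash
python3 - <<'E'
from m import *
to(.467,.2565,.182)
for n,(x,y,w,h) in(("scene",(280,130,110,110)),("top",(220,170,110,90))):
    im=r.grab_frame(n)[y:y+h,x:x+w,::-1]
    a=cv2.resize(im,(450,int(450*h/w)),interpolation=cv2.INTER_CUBIC)
    cv2.imwrite(f"/tmp/{n}.png",a)
a,b=cv2.imread("/tmp/scene.png"),cv2.imread("/tmp/top.png");H=368
cv2.imwrite("pics/c2.png",np.hstack([cv2.resize(a,(368,368)),cv2.resize(b,(430,352)).__class__ and cv2.copyMakeBorder(cv2.resize(b,(430,352)),0,16,0,0,cv2.BORDER_CONSTANT)]))
E
```

```text
clock 2.75 tcp [0.4667 0.2419 0.2558] yaw of tool y -76.18 tilt [ 0.0011 -0.0003] F [ 0.2 -1.2  0. ] M [ 0.01 -0.01 -0.04] w 0.0525 gf 0.0
shift in tool axes: [ 0.0037 -0.0141  0.0738]
```

View pics/c2.png

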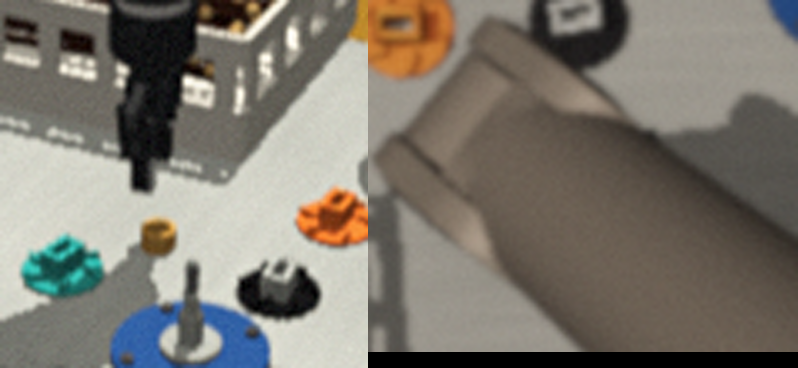

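carry_out --pt "0.004 -0.0145 0.02 0 0.052" --pt "0.004 -0.0145 0.04 0 0.052" --pt "0.004 -0.0145 0.06 0 0.052" --pt "0.004 -0.0145 0.074 0 0.052" --pt "0.004 -0.0145 0.074 0 0.052" --pt "0.004 -0.0145 0.074 0 0.025" --pt "0.004 -0.0145 0.074 0 0.025" --pt "0.004 -0.0145 0.074 0 0.025"

```text
clock: 3.65
tcp_pos: [0.4667, 0.2579, 0.182]
orientation: [-3.118, -0.38, -0.003]
contact_force: [-0.1, -1.6, 6.4]
grip_width: 0.0331
gripper_force: 25.1
```

```bash
python3 - <<'E'
from m import *
to(.616,.045,.40)
E
```

```text
clock 3.65 tcp [0.4667 0.2579 0.182 ] yaw of tool y -76.12 tilt [0.0019 0.0005] F [-0.1 -1.6  6.4] M [-0.37  0.13  0.06] w 0.0331 gf 25.1
shift in tool axes: [ 0.0943  0.2425 -0.2179]
```

carry_out --pt "0 0 -0.05 0 0.025" --pt "0 0 -0.1 0 0.025" --pt "0 0 -0.15 0 0.025" --pt "0 0 -0.195 0 0.025" --pt "0.02 0.05 -0.195 0 0.025" --pt "0.04 0.1 -0.195 0 0.025" --pt "0.06 0.15 -0.195 0 0.025" --pt "0.094 0.2425 -0.195 0 0.025"

```text
clock: 4.45
tcp_pos: [0.5826, 0.0931, 0.3765]
orientation: [3.118, 0.381, 0.002]
contact_force: [0.7, 0.4, -1.1]
grip_width: 0.0327
gripper_force: 25.5
```

```bash
python3 - <<'E'
from m import *
to(.616,.045,.376)
E
```

```text
clock 4.45 tcp [0.5826 0.0931 0.3765] yaw of tool y -76.06 tilt [0.0014 0.0002] F [ 0.7  0.4 -1.1] M [ 0.06 -0.07  0.01] w 0.0327 gf 25.5
shift in tool axes: [0.0209 0.0547 0.0005]
```

carry_out --pt "0.021 0.055 0 0 0.025" --pt "0.021 0.055 0 0 0.025" --pt "0.021 0.055 0 0 0.025" --pt "0.021 0.055 0 0 0.025" --pt "0.021 0.055 0 0 0.025" --pt "0.021 0.055 0 0 0.025" --pt "0.021 0.055 0 0 0.025" --pt "0.021 0.055 0 0 0.025"

```text
clock: 5.25
tcp_pos: [0.6152, 0.047, 0.3759]
orientation: [3.118, 0.382, 0.0]
contact_force: [0.0, -0.0, -0.6]
grip_width: 0.0329
gripper_force: 25.5
```

```bash
python3 - <<'E'
from m import *
to(.616,.045,.376)
out=[]
for n,(x,y,w,h) in(("scene",(290,150,90,90)),("top",(300,110,90,90))):
    im=r.grab_frame(n)
    if n=="scene":
        c=big(im,lambda h,s,v:(h>8)&(h<30)&(s>110),(300,150,80,75));print("sleeve px",c.min(0),c.max(0),c.mean(0))
    out.append(cv2.resize(im[y:y+h,x:x+w,::-1],(400,400),interpolation=cv2.INTER_CUBIC))
cv2.imwrite("pics/c3.png",np.hstack(out))
p=r.get_obs()["tcp_pos"];b=p[2]-.182
print("predicted sleeve bottom/top px",proj("scene",[[p[0],p[1],b],[p[0],p[1],b+.022]]))
E
```

```text
clock 5.25 tcp [0.6152 0.047  0.3759] yaw of tool y -76.03 tilt [ 0.0002 -0.    ] F [ 0.  -0.  -0.6] M [ 0.03 -0.01 -0.  ] w 0.0329 gf 25.5
shift in tool axes: [ 0.0003  0.0021 -0.0001]
sleeve px [369. 187.] [379. 202.] [375.275 195.025]
predicted sleeve bottom/top px [[337.4664 195.8204]
 [337.6863 188.2094]]
```

View pics/c3.png

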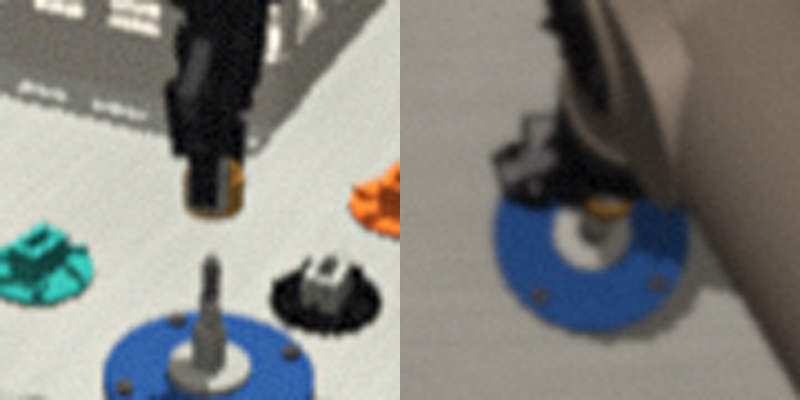

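```bash
python3 - <<'E'
from m import *
S=r.grab_frame("scene");T=r.grab_frame("top")
p=r.get_obs()["tcp_pos"];b=p[2]-.182
th=np.linspace(0,2*np.pi,60)
ring=lambda z,rad:np.c_[p[0]+rad*np.cos(th),p[1]+rad*np.sin(th),np.full(60,z)]
for n,im,box in(("scene",S,(328,180,22,24)),("top",T,(330,140,34,34))):
    c=big(im,lambda h,s,v:(h>8)&(h<32)&(s>100),box)
    allc=np.vstack([k.reshape(-1,2) for k in pieces(im,lambda h,s,v:(h>8)&(h<32)&(s>100),box,2)])
    q=np.vstack([proj(n,ring(b,.017)),proj(n,ring(b+.022,.017))])
    print(n,"obs",allc.min(0),allc.max(0),"pred",q.min(0),q.max(0))
# stud & shaft rows in scene
g=cv2.cvtColor(S,cv2.COLOR_RGB2GRAY).astype(int)
for y in range(204,236,2): print(y,g[y,328:348])
print("top");gt=cv2.cvtColor(T,cv2.COLOR_RGB2GRAY).astype(int);print(gt[150:174,334:356])
E
```

```text
scene obs [341 185] [344 197] pred [330.5145 184.6023] [344.6762 199.7048]
top obs [341 153] [351 159] pred [339.5769 143.4384] [354.2744 159.0801]
204 [214 207 211 207 206 209 209 210 215 213 213 214 207 212 216 215 211 217
 216 214]
206 [213 208 209 208 209 211 211 210 208 194 200 213 218 216 214 214 215 216
 214 215]
208 [208 209 207 209 213 215 213 186 132 106 121 181 212 214 214 212 212 217
 210 211]
210 [213 210 214 212 209 218 204 146  71  60  59 126 210 215 213 211 211 213
 210 210]
212 [218 212 215 209 211 214 209 146  63  39  66 128 204 219 213 213 211 212
 212 220]
214 [212 215 212 216 216 214 214 143  69  43  67 146 212 218 212 213 212 210
 218 219]
216 [212 215 212 216 220 218 195 109  52  46  72 153 212 215 213 216 213 216
 218 220]
218 [217 217 219 218 217 210 173 101  77  86 103 164 212 217 216 219 219 222
 221 214]
220 [172 146 152 154 143 136 120  82  83  84  78 102 152 163 176 182 193 199
 207 211]
222 [ 64  62  59  71  86  85  98  80  78  80  78  85  92  90  92  92  92 104
 104 132]
224 [92 80 81 90 85 83 88 90 91 89 86 92 95 88 90 85 90 97 90 89]
226 [ 94  93  94
[... 1955 characters left out ...]
5  99  91  93  87  84  72  55
   51  47  48  47]
 [ 67  81 109 136 151 158 160 159 157 149 131 107  95  92  86  73  61  56
   59  60  60  55]
 [ 64  69  84 111 131 149 155 156 159 155 137 116  97  86  76  63  57  60
   65  64  65  58]
 [ 63  63  69  84 105 125 138 140 145 145 132 110  93  76  66  56  57  62
   65  63  64  64]
 [ 67  64  68  71  79  90  98 102 113 113 104  90  75  66  65  60  60  66
   62  65  65  64]
 [ 67  66  65  63  67  69  72  72  80  82  78  74  68  65  62  63  63  66
   66  64  63  64]
 [ 63  66  66  66  63  61  61  66  68  68  66  67  67  64  63  64  63  67
   66  64  68  64]
 [ 67  63  70  67  64  62  65  65  62  64  63  63  62  65  61  67  68  67
   65  63  63  61]]
```

carry_out --pt "0.0 0.0008 0.01 0 0.025" --pt "0.0 0.0008 0.02 0 0.025" --pt "0.0 0.0008 0.03 0 0.025" --pt "0.0 0.0008 0.04 0 0.025" --pt "0.0 0.0008 0.05 0 0.025" --pt "0.0 0.0008 0.055 0 0.025" --pt "0.0 0.0008 0.058 0 0.025" --pt "0.0 0.0008 0.058 0 0.025"

```text
clock: 6.25
tcp_pos: [0.6156, 0.0456, 0.3173]
orientation: [-3.118, -0.381, 0.001]
contact_force: [-0.1, 0.1, -0.6]
grip_width: 0.0329
gripper_force: 25.5
```

```bash
python3 - <<'E'
from m import *
to(.6155,.0462,.30)
E
```

```text
clock 6.25 tcp [0.6156 0.0456 0.3173] yaw of tool y -76.09 tilt [-0.0005 -0.    ] F [-0.1  0.1 -0.6] M [-0.05 -0.    0.04] w 0.0329 gf 25.5
shift in tool axes: [ 0.     -0.0006  0.0173]
```

carry_out --pt "0 0 0.003 0 0.025" --pt "0 0 0.006 0 0.025" --pt "0 0 0.009 0 0.025" --pt "0 0 0.012 0 0.025" --pt "0 0 0.014 0 0.025" --pt "0 0 0.016 0 0.025" --pt "0 0 0.016 0 0.025" --pt "0 0 0.016 0 0.025"

```text
clock: 7.05
tcp_pos: [0.6157, 0.0456, 0.3017]
orientation: [-3.118, -0.38, 0.0]
contact_force: [0.2, 0.4, -1.5]
grip_width: 0.0326
gripper_force: 25.5
```

carry_out --pt "0 0 0.002 0 0.025" --pt "0 0 0.004 0 0.025" --pt "0 0 0.006 0 0.025" --pt "0 0 0.008 0 0.025" --pt "0 0 0.01 0 0.025" --pt "0 0 0.012 0 0.025" --pt "0 0 0.012 0 0.025" --pt "0 0 0.012 0 0.025"

```text
clock: 7.85
tcp_pos: [0.6157, 0.0456, 0.2897]
orientation: [-3.118, -0.38, 0.0]
contact_force: [0.3, 0.2, -1.3]
grip_width: 0.0329
gripper_force: 25.5
```

carry_out --pt "0 0 0.003 0 0.025" --pt "0 0 0.006 0 0.025" --pt "0 0 0.009 0 0.025" --pt "0 0 0.012 0 0.025" --pt "0 0 0.015 0 0.025" --pt "0 0 0.018 0 0.025" --pt "0 0 0.02 0 0.025" --pt "0 0 0.02 0 0.025"

```text
clock: 8.65
tcp_pos: [0.6155, 0.0456, 0.2693]
orientation: [-3.118, -0.38, 0.001]
contact_force: [0.0, -1.1, -1.4]
grip_width: 0.0328
gripper_force: 25.5
```

carry_out --pt "0 0 0.001 0 0.025" --pt "0 0 0.0015 0 0.025" --pt "0 0 0.0015 0 0.055" --pt "0 0 0.0015 0 0.055" --pt "0 0 0.0 0 0.055" --pt "0 0 -0.03 0 0.055" --pt "0 0 -0.07 0 0.055" --pt "0 0 -0.12 0 0.055"

```text
clock: 9.45
tcp_pos: [0.615, 0.0454, 0.3896]
orientation: [-3.118, -0.381, 0.006]
contact_force: [1.2, -1.0, -0.6]
grip_width: 0.055
gripper_force: 0.0
```

```bash
python3 - <<'E'
from m import *
to(.431,-.2833,.38)
S=r.grab_frame("scene");c=big(S,lambda h,s,v:(h>8)&(h<32)&(s>100),(320,205,34,34));print(c.min(0),c.max(0))
th=np.linspace(0,2*np.pi,60)
q=np.vstack([proj("scene",np.c_[.6157+.017*np.cos(th),.0456+.017*np.sin(th),np.full(60,z)]) for z in(.086,.108)]);print(q.min(0),q.max(0))
E
```

```text
clock 9.45 tcp [0.615  0.0454 0.3896] yaw of tool y -76.08 tilt [-0.0035 -0.0002] F [ 1.2 -1.  -0.6] M [ 0.01 -0.16 -0.06] w 0.055 gf 0.0
shift in tool axes: [-0.2577  0.2748  0.0104]
[331. 223.] [342. 234.]
[329.767  220.3967] [343.2409 235.2533]
```

carry_out --pt "-0.258 0.275 0.01 0.229 0.06" --pt "-0.258 0.275 0.01 0.229 0.06" --pt "-0.258 0.275 0.01 0.229 0.06" --pt "-0.258 0.275 0.01 0.229 0.06" --pt "-0.258 0.275 0.01 0.229 0.06" --pt "-0.258 0.275 0.01 0.229 0.06" --pt "-0.258 0.275 0.01 0.229 0.06" --pt "-0.258 0.275 0.01 0.229 0.06"

```text
clock: 10.3
tcp_pos: [0.4285, -0.2871, 0.3798]
orientation: [3.14, 0.014, -0.001]
contact_force: [0.1, 0.1, -0.3]
grip_width: 0.0599
gripper_force: 0.0
```

```bash
python3 - <<'E'
from m import *
to(.431,-.2833,.173)
S=r.grab_frame("scene")
c=big(S,lambda h,s,v:(v>205)&(s<60),(186,296,28,26));print(c.min(0),c.max(0))
th=np.linspace(0,2*np.pi,60)
q=np.vstack([proj("scene",np.c_[.431+.0205*np.cos(th),-.2833+.0205*np.sin(th),np.full(60,z)]) for z in(0,.01)]);print(q.min(0),q.max(0), "with lugs", proj("scene",[[.431,-.2833+.022,.01],[.431,-.2833-.022,.01],[.431+.011,-.2833-.022,.01],[.431-.011,-.2833+.022,.01]]))
print(cv2.cvtColor(S,cv2.COLOR_RGB2GRAY)[298:320:2,186:214])
E
```

```text
clock 10.3 tcp [ 0.4285 -0.2871  0.3798] yaw of tool y -89.5 tilt [-0.0005 -0.0018] F [ 0.1  0.1 -0.3] M [ 0.01 -0.04  0.  ] w 0.0599 gf 0.0
shift in tool axes: [ 0.0026 -0.0042  0.2068]
[186. 296.] [213. 321.]
[188.93  299.893] [207.4784 315.9353] with lugs [[204.3981 300.3766]
 [191.3395 312.3638]
 [194.9449 314.2   ]
 [200.8698 298.656 ]]
[[212 215 214 215 213 209 209 211 209 206 206 208 210 209 214 210 208 207
  209 210 205 210 208 206 204 210 205 211]
 [215 213 209 212 212 211 207 208 208 206 214 212 215 223 234 240 242 234
  224 215 210 208 203 207 209 215 214 210]
 [214 211 211 211 210 209 203 214 229 238 243 243 246 248 249 250 250 249
  248 246 244 233 212 208 215 209 210 207]
 [209 214 211 208 207 219 237 246 248 250 242 227 198 187 188 201 219 245
  249 249 247 213 150 197 210 216 213 208]
 [206 207 209 210 228 245 250 249 223 152 112 113 117 119 116 117 117 168
  249 251 250 225 167 192 207 211 209 213]
 [212 215 210 222 238 248 250 242 162 140 175 200 208 206 210 205 208 219
  248 252 243 185 186 207 210 211 209 208]
 [212 212 210 215 233 246 249 248 239 233 225 221 216 223 229 237 246 249
  252 239 169 142 197 214 211 211 211 215]
 [215 211 206 195 220 244 251 249 250 249 250 246 247 251 249 243 242 211
  150 125 146 190 210 210 215 214 213 216]
 [211 217 210 163 123 129 156 203 229 243 243 210 170 160 146 121 116 122
  152 175 205 212 220 216 212 219 212 212]
 [205 185 170 135 112 112 112 108 113 120 121 107 114 120 135 166 181 208
  215 210 215 216 218 216 212 217 213 212]
 [132 112 110 116 110 115 119 118 113 113 128 186 211 212 209 217 212 213
  217 215 219 214 216 216 211 214 208 212]]
```

carry_out --pt "0.003 -0.004 0.05 0 0.06" --pt "0.003 -0.004 0.1 0 0.06" --pt "0.003 -0.004 0.15 0 0.06" --pt "0.003 -0.004 0.18 0 0.06" --pt "0.003 -0.004 0.195 0 0.06" --pt "0.003 -0.004 0.202 0 0.06" --pt "0.003 -0.004 0.2055 0 0.06" --pt "0.003 -0.004 0.2055 0 0.06"

```text
clock: 11.15
tcp_pos: [0.4347, -0.2794, 0.1747]
orientation: [3.141, 0.022, 0.002]
contact_force: [-1.0, -0.1, 0.0]
grip_width: 0.0602
gripper_force: 0.0
```

carry_out --pt "0 0 0 0 0.038" --pt "0 0 0 0 0.038" --pt "0 0 0 0 0.038" --pt "0 0 0 0 0.038" --pt "0 0 0 0 0.038" --pt "0 0 0 0 0.038" --pt "0 0 -0.005 0 0.038" --pt "0 0 -0.03 0 0.038" --force 25

```text
clock: 11.95
tcp_pos: [0.4333, -0.2788, 0.2032]
orientation: [-3.14, -0.022, 0.005]
contact_force: [-0.3, -0.3, -0.4]
grip_width: 0.0431
gripper_force: 25.7
```

```bash
python3 - <<'E'
from m import *
to(.6157,.0456,.40)
S=r.grab_frame("scene")
cv2.imwrite("pics/c4.png",cv2.resize(S[250:340,150:270,::-1],None,fx=5,fy=5,interpolation=cv2.INTER_CUBIC))
E
```

```text
clock 11.95 tcp [ 0.4333 -0.2788  0.2032] yaw of tool y -89.2 tilt [-0.0035  0.002 ] F [-0.3 -0.3 -0.4] M [ 0.02 -0.02 -0.02] w 0.0431 gf 25.7
shift in tool axes: [ 0.1862 -0.3222 -0.1968]
```

View pics/c4.png

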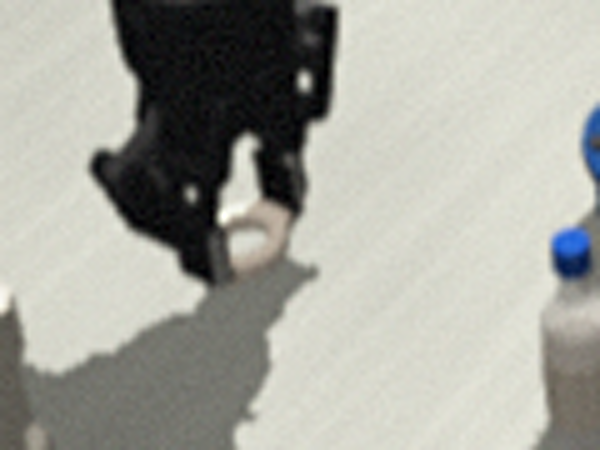

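carry_out --pt "0 0 -0.05 0 0.038" --pt "0.01 0 -0.1 0 0.038" --pt "0.03 -0.02 -0.15 0 0.038" --pt "0.06 -0.06 -0.172 0 0.038" --pt "0.085 -0.1 -0.172 0 0.038" --pt "0.11 -0.14 -0.172 0 0.038" --pt "0.135 -0.18 -0.172 0 0.038" --pt "0.16 -0.22 -0.172 0 0.038"

```text
clock: 12.8
tcp_pos: [0.5918, -0.0553, 0.377]
orientation: [3.141, 0.021, 0.002]
contact_force: [0.7, -0.1, -0.4]
grip_width: 0.0431
gripper_force: 26.1
```

```bash
python3 - <<'E'
from m import *
to(.617,.0456,.375)
E
```

```text
clock 12.8 tcp [ 0.5918 -0.0553  0.377 ] yaw of tool y -89.22 tilt [ 0.0012 -0.0003] F [ 0.7 -0.1 -0.4] M [-0.02 -0.04 -0.03] w 0.0431 gf 26.1
shift in tool axes: [ 0.0266 -0.1005  0.002 ]
```

carry_out --pt "0.025 -0.1 0.002 0 0.038" --pt "0.025 -0.1 0.002 0 0.038" --pt "0.025 -0.1 0.002 0 0.038" --pt "0.025 -0.1 0.002 0 0.038" --pt "0.025 -0.1 0.002 0 0.038" --pt "0.025 -0.1 0.002 0 0.038" --pt "0.025 -0.1 0.002 0 0.038" --pt "0.025 -0.1 0.002 0 0.038"

```text
clock: 13.6
tcp_pos: [0.6148, 0.042, 0.3743]
orientation: [3.141, 0.019, 0.0]
contact_force: [-0.1, 0.0, -0.9]
grip_width: 0.0431
gripper_force: 26.0
```

```bash
python3 - <<'E'
from m import *
to(.617,.0456,.375)
p=r.get_obs()["tcp_pos"]
out=[]
for n,(x,y,w,h) in(("scene",(305,165,70,70)),("top",(310,120,70,70))):
    im=r.grab_frame(n)
    out.append(cv2.resize(im[y:y+h,x:x+w,::-1],(400,400),interpolation=cv2.INTER_CUBIC))
    th=np.linspace(0,2*np.pi,60);b=p[2]-.1745
    for z in(b,b+.01):
        q=proj(n,np.c_[p[0]+.0205*np.cos(th),p[1]+.0205*np.sin(th),np.full(60,z)]);print(n,"pred ring",q.min(0),q.max(0),"crop",((q.min(0)-[x,y])*400/70).round(),((q.max(0)-[x,y])*400/70).round())
    print("hole centre pred crop",((proj(n,[p[0],p[1],b+.01])-[x,y])*400/70).round())
cv2.imwrite("pics/c5.png",np.hstack(out))
E
```

```text
clock 13.6 tcp [0.6148 0.042  0.3743] yaw of tool y -89.32 tilt [ 0.0001 -0.0004] F [-0.1  0.  -0.9] M [-0.   -0.02  0.02] w 0.0431 gf 26.0
shift in tool axes: [ 0.0023 -0.0036 -0.0007]
scene pred ring [327.9981 190.0764] [344.8115 199.1851] crop [131. 143.] [227. 195.]
scene pred ring [328.0531 186.6407] [344.9463 195.6902] crop [132. 124.] [228. 175.]
hole centre pred crop [[180. 149.]]
top pred ring [340.1597 143.8833] [356.7409 160.1759] crop [172. 136.] [267. 230.]
top pred ring [340.4874 142.8644] [357.2446 159.3257] crop [174. 131.] [270. 225.]
hole centre pred crop [[222. 178.]]
```

View pics/c5.png

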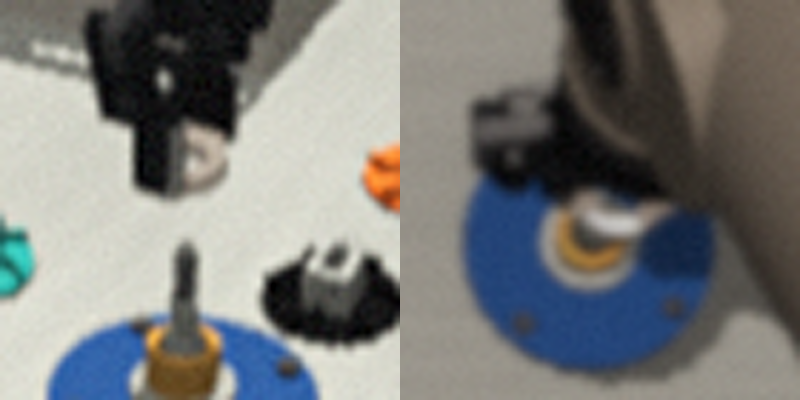

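carry_out --pt "0.0027 -0.0036 0.0 0 0.038" --pt "0.0027 -0.0036 0.015 0 0.038" --pt "0.0027 -0.0036 0.03 0 0.038" --pt "0.0027 -0.0036 0.045 0 0.038" --pt "0.0027 -0.0036 0.057 0 0.038" --pt "0.0027 -0.0036 0.062 0 0.038" --pt "0.0027 -0.0036 0.062 0 0.038" --pt "0.0027 -0.0036 0.062 0 0.038"

```text
clock: 14.5
tcp_pos: [0.6177, 0.0469, 0.3125]
orientation: [-3.141, -0.022, -0.001]
contact_force: [0.2, -0.1, -0.4]
grip_width: 0.0433
gripper_force: 26.0
```

carry_out --pt "0 0 0.003 0 0.038" --pt "0 0 0.005 0 0.038" --pt "0 0 0.007 0 0.038" --pt "0 0 0.009 0 0.038" --pt "0 0 0.011 0 0.038" --pt "0 0 0.012 0 0.038" --pt "0 0 0.012 0 0.038" --pt "0 0 0.012 0 0.038"

```text
clock: 15.3
tcp_pos: [0.6175, 0.0467, 0.3001]
orientation: [3.141, 0.021, -0.0]
contact_force: [-0.1, -0.6, -1.0]
grip_width: 0.043
gripper_force: 26.0
```

```bash
python3 - <<'E'
from m import *
to(.6175,.0456,.29)
E
```

```text
clock 15.3 tcp [0.6175 0.0467 0.3001] yaw of tool y -89.22 tilt [-0.0001 -0.0002] F [-0.1 -0.6 -1. ] M [-0.23 -0.09  0.04] w 0.043 gf 26.0
shift in tool axes: [-0.      0.0011  0.0101]
```

carry_out --pt "0 0.0008 0.002 0 0.038" --pt "0 0.0008 0.004 0 0.038" --pt "0 0.0008 0.006 0 0.038" --pt "0 0.0008 0.008 0 0.038" --pt "0 0.0008 0.0095 0 0.038" --pt "0 0.0008 0.011 0 0.038" --pt "0 0.0008 0.0125 0 0.038" --pt "0 0.0008 0.0125 0 0.038"

```text
clock: 16.1
tcp_pos: [0.6174, 0.046, 0.2875]
orientation: [3.141, 0.022, -0.001]
contact_force: [-0.1, 0.5, -0.4]
grip_width: 0.0434
gripper_force: 26.0
```

carry_out --pt "0 0 0.001 0 0.038" --pt "0 0 0.002 0 0.038" --pt "0 0 0.003 0 0.038" --pt "0 0 0.004 0 0.038" --pt "0 0 0.0045 0 0.038" --pt "0 0 0.005 0 0.038" --pt "0 0 0.005 0 0.038" --pt "0 0 0.005 0 0.038"

```text
clock: 16.9
tcp_pos: [0.6175, 0.0461, 0.2835]
orientation: [3.141, 0.021, 0.0]
contact_force: [-2.4, 0.0, 6.1]
grip_width: 0.0427
gripper_force: 26.7
```

```bash
python3 - <<'E'
from m import *
to(.6175,.0456,.2825)
E
```

```text
clock 16.9 tcp [0.6175 0.0461 0.2835] yaw of tool y -89.22 tilt [ 0.0002 -0.0003] F [-2.4  0.   6.1] M [-0.1   0.53 -0.01] w 0.0427 gf 26.7
shift in tool axes: [-0.      0.0005  0.001 ]
```

carry_out --pt "0 0 -0.0005 0 0.038" --pt "0 0 -0.0005 0 0.06" --pt "0 0 -0.0005 0 0.06" --pt "0 0 -0.0005 0 0.06" --pt "0 0 -0.02 0 0.06" --pt "0 0 -0.05 0 0.06" --pt "0 0 -0.09 0 0.06" --pt "0 0 -0.13 0 0.06"

```text
clock: 17.7
tcp_pos: [0.6172, 0.046, 0.4136]
orientation: [-3.141, -0.022, 0.002]
contact_force: [0.4, -0.4, -0.1]
grip_width: 0.0591
gripper_force: 0.0
```

```bash
python3 - <<'E'
from m import *
to(.5965,.2443,.30)
S=r.grab_frame("scene")
cv2.imwrite("pics/c6.png",cv2.resize(S[180:260,290:390,::-1],None,fx=7,fy=7,interpolation=cv2.INTER_CUBIC))
E
```

```text
clock 17.7 tcp [0.6172 0.046  0.4136] yaw of tool y -89.2 tilt [-0.0012  0.    ] F [ 0.4 -0.4 -0.1] M [-0.01 -0.06  0.02] w 0.0591 gf 0.0
shift in tool axes: [-0.0178 -0.1985  0.1136]
```

View pics/c6.png

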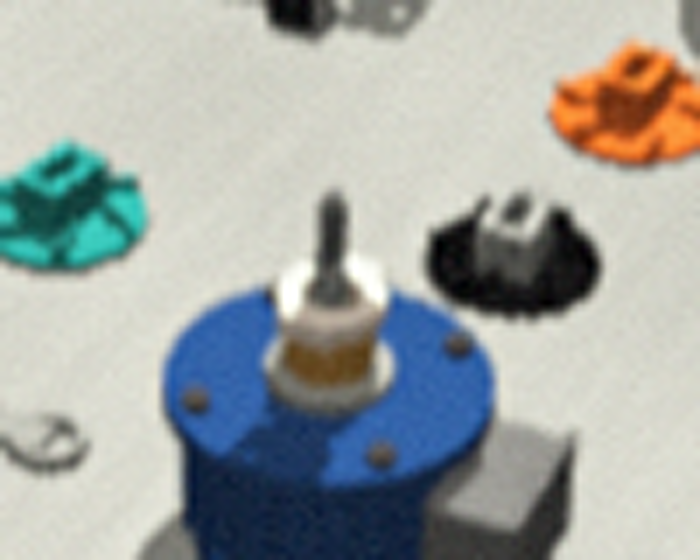

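carry_out --pt "-0.018 -0.1985 0.0 1.395 0.045" --pt "-0.018 -0.1985 0.0 1.395 0.045" --pt "-0.018 -0.1985 0.0 1.395 0.045" --pt "-0.018 -0.1985 0.05 1.395 0.045" --pt "-0.018 -0.1985 0.1 1.395 0.045" --pt "-0.018 -0.1985 0.12 1.395 0.045" --pt "-0.018 -0.1985 0.12 1.395 0.045" --pt "-0.018 -0.1985 0.12 1.395 0.045"

```text
clock: 18.55
tcp_pos: [0.596, 0.2436, 0.2899]
orientation: [2.645, -1.683, -0.006]
contact_force: [-0.6, -0.0, -1.9]
grip_width: 0.0452
gripper_force: 0.0
```

```bash
python3 - <<'E'
from m import *
to(.596,.245,.187);print(r.get_obs()["joints"].round(2))
E
```

```text
clock 18.55 tcp [0.596  0.2436 0.2899] yaw of tool y -154.95 tilt [-0.0067 -0.0029] F [-0.6 -0.  -1.9] M [0.01 0.03 0.04] w 0.0452 gf 0.0
shift in tool axes: [-0.0012 -0.0013  0.1029]
[-0.77  0.58  0.4   1.75 -0.28  0.88 -2.95]
```

carry_out --pt "-0.0012 -0.0013 0.0 -1.2 0.045" --pt "-0.0012 -0.0013 0.0 -1.2 0.045" --pt "-0.0012 -0.0013 0.0 -1.2 0.045" --pt "-0.0012 -0.0013 0.0 -1.2 0.045" --pt "-0.0012 -0.0013 0.0 -1.2 0.045" --pt "-0.0012 -0.0013 0.0 -1.2 0.045" --pt "-0.0012 -0.0013 0.0 -1.2 0.045" --pt "-0.0012 -0.0013 0.0 -1.2 0.045"

```text
clock: 19.35
tcp_pos: [0.5973, 0.2458, 0.2913]
orientation: [3.138, 0.123, -0.008]
contact_force: [-0.6, -0.5, -0.1]
grip_width: 0.0448
gripper_force: 0.0
```

carry_out --pt "0 0 0.0 -1.2 0.045" --pt "0 0 0.0 -1.2 0.045" --pt "0 0 0.0 -1.2 0.045" --pt "0 0 0.0 -1.2 0.045" --pt "0 0 0.0 -1.2 0.045" --pt "0 0 0.0 -1.2 0.045" --pt "0 0 0.0 -1.2 0.045" --pt "0 0 0.0 -1.2 0.045"

```text
clock: 20.15
tcp_pos: [0.5973, 0.2457, 0.2913]
orientation: [-2.52, -1.873, 0.008]
contact_force: [0.9, 0.2, -0.9]
grip_width: 0.0451
gripper_force: 0.0
```

```bash
python3 - <<'E'
from m import *
to(.596,.245,.187);print(r.get_obs()["joints"].round(2))
E
```

```text
clock 20.15 tcp [0.5973 0.2457 0.2913] yaw of tool y -16.77 tilt [-0.005  -0.0016] F [ 0.9  0.2 -0.9] M [ 0.01 -0.04  0.03] w 0.0451 gf 0.0
shift in tool axes: [-0.0007 -0.0006  0.1043]
[-0.34  0.56 -0.21  1.71  0.14  0.89 -0.89]
```

carry_out --pt "-0.0007 -0.0006 0.0 -0.483 0.045" --pt "-0.0007 -0.0006 0.02 -0.483 0.045" --pt "-0.0007 -0.0006 0.04 -0.483 0.045" --pt "-0.0007 -0.0006 0.06 -0.483 0.045" --pt "-0.0007 -0.0006 0.08 -0.483 0.045" --pt "-0.0007 -0.0006 0.095 -0.483 0.045" --pt "-0.0007 -0.0006 0.1035 -0.483 0.045" --pt "-0.0007 -0.0006 0.1035 -0.483 0.045"

```text
clock: 20.95
tcp_pos: [0.5956, 0.2449, 0.1869]
orientation: [-2.005, -2.413, 0.01]
contact_force: [-0.6, -0.1, 0.1]
grip_width: 0.045
gripper_force: 0.0
```

carry_out --pt "0 0 0 0 0.018" --pt "0 0 0 0 0.018" --pt "0 0 0 0 0.018" --pt "0 0 0 0 0.018" --pt "0 0 0 0 0.018" --pt "0 0 0 0 0.018" --pt "0 0 0 0 0.018" --pt "0 0 0 0 0.018" --force 35

```text
clock: 21.75
tcp_pos: [0.5965, 0.2453, 0.1892]
orientation: [-2.007, -2.415, 0.004]
contact_force: [0.1, -0.4, 6.1]
grip_width: 0.0233
gripper_force: 35.4
```

```bash
python3 - <<'E'
from m import *
to(.596,.245,.187);print(r.get_obs()["joints"].round(2))
E
```

```text
clock 21.75 tcp [0.5965 0.2453 0.1892] yaw of tool y 10.54 tilt [-0.0032 -0.0008] F [ 0.1 -0.4  6.1] M [-0.04  0.06 -0.03] w 0.0233 gf 35.4
shift in tool axes: [-0.0002 -0.0006  0.0022]
[-0.28  0.7  -0.29  1.75  0.27  0.73 -0.53]
```

carry_out --pt "0 0 -0.05 0 0.018" --pt "0 0 -0.1 0 0.018" --pt "0 0 -0.15 0 0.018" --pt "0 0 -0.19 0 0.018" --pt "0 0 -0.19 0 0.018" --pt "0 0 -0.19 0 0.018" --pt "0 0 -0.19 0 0.018" --pt "0 0 -0.19 0 0.018"

```text
clock: 22.55
tcp_pos: [0.5964, 0.2449, 0.3758]
orientation: [-2.005, -2.413, 0.013]
contact_force: [-0.6, 0.1, -2.8]
grip_width: 0.0229
gripper_force: 35.3
```

```bash
python3 - <<'E'
from m import *
to(.616,.0458,.376)
E
```

```text
clock 22.55 tcp [0.5964 0.2449 0.3758] yaw of tool y 10.55 tilt [-0.0085 -0.0033] F [-0.6  0.1 -2.8] M [0.06 0.01 0.01] w 0.0229 gf 35.3
shift in tool axes: [-0.1993 -0.0172  0.0003]
```

carry_out --pt "-0.04 -0.0035 0 0 0.018" --pt "-0.08 -0.007 0 0 0.018" --pt "-0.12 -0.01 0 0 0.018" --pt "-0.15 -0.013 0 0 0.018" --pt "-0.18 -0.0155 0 0 0.018" --pt "-0.1993 -0.0172 0 0 0.018" --pt "-0.1993 -0.0172 0 0 0.018" --pt "-0.1993 -0.0172 0 0 0.018"

```text
clock: 23.35
tcp_pos: [0.6163, 0.0464, 0.3772]
orientation: [-2.006, -2.412, 0.008]
contact_force: [-0.0, 0.6, -1.3]
grip_width: 0.0228
gripper_force: 35.2
```

```bash
python3 - <<'E'
from m import *
to(.616,.0458,.376);p=r.get_obs()["tcp_pos"];print(r.get_obs()["joints"].round(2))
out=[]
for n,(x,y,w,h) in(("scene",(295,160,80,80)),("top",(305,115,80,80))):
    im=r.grab_frame(n)
    out.append(cv2.resize(im[y:y+h,x:x+w,::-1],(400,400),interpolation=cv2.INTER_CUBIC))
    th=np.linspace(0,2*np.pi,60);b=p[2]-.189
    q=proj(n,np.c_[p[0]+.038*np.cos(th),p[1]+.038*np.sin(th),np.full(60,b)]);print(n,"disc crop",((q.min(0)-[x,y])*5).round(),((q.max(0)-[x,y])*5).round())
    print("stud",((proj(n,[.616,.0458,.162])-[x,y])*5).round())
cv2.imwrite("pics/c7.png",np.hstack(out))
E
```

```text
clock 23.35 tcp [0.6163 0.0464 0.3772] yaw of tool y 10.51 tilt [-0.0069 -0.0012] F [-0.   0.6 -1.3] M [0.06 0.04 0.02] w 0.0228 gf 35.2
shift in tool axes: [-0.0005 -0.0004  0.0012]
[ 0.05  0.43 -0.3   1.71  0.14  1.03 -0.12]
scene disc crop [136. 148.] [291. 233.]
stud [[211. 234.]]
top disc crop [130. 113.] [282. 262.]
stud [[202. 200.]]
```

View pics/c7.png

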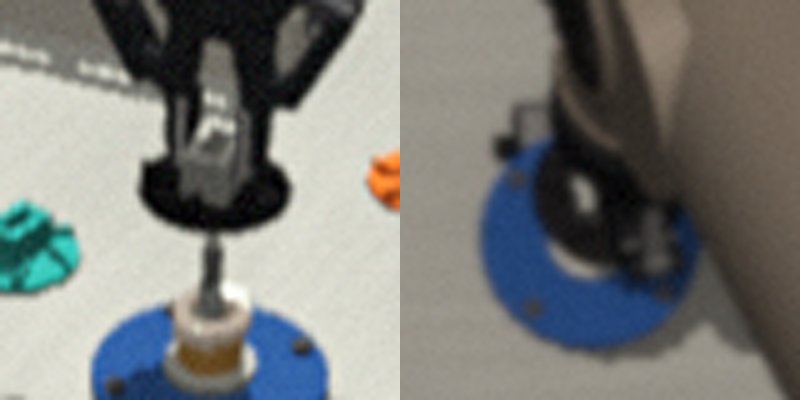

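carry_out --pt "-0.0004 -0.0003 0.01 0 0.018" --pt "-0.0004 -0.0003 0.018 0 0.018" --pt "-0.0004 -0.0003 0.024 0 0.018" --pt "-0.0004 -0.0003 0.03 0 0.018" --pt "-0.0004 -0.0003 0.034 0 0.018" --pt "-0.0004 -0.0003 0.037 0 0.018" --pt "-0.0004 -0.0003 0.04 0 0.018" --pt "-0.0004 -0.0003 0.04 0 0.018"

```text
clock: 24.25
tcp_pos: [0.6161, 0.0457, 0.338]
orientation: [-2.006, -2.414, 0.007]
contact_force: [0.4, -0.3, -1.6]
grip_width: 0.023
gripper_force: 35.2
```

```bash
python3 - <<'E'
from m import *
to(.616,.0458,.323)
E
```

```text
clock 24.25 tcp [0.6161 0.0457 0.338 ] yaw of tool y 10.54 tilt [-0.0053 -0.0017] F [ 0.4 -0.3 -1.6] M [-0.04 -0.03  0.05] w 0.023 gf 35.2
shift in tool axes: [0.0002 0.0001 0.015 ]
```

carry_out --pt "0 0 0.004 0 0.018" --pt "0 0 0.008 0 0.018" --pt "0 0 0.012 0 0.018" --pt "0 0 0.014 0 0.018" --pt "0 0 0.0155 0 0.018" --pt "0 0 0.017 0 0.018" --pt "0 0 0.0175 0 0.018" --pt "0 0 0.0175 0 0.018"

```text
clock: 25.05
tcp_pos: [0.6161, 0.0457, 0.3211]
orientation: [-2.006, -2.414, 0.007]
contact_force: [-1.3, -0.1, -0.8]
grip_width: 0.0234
gripper_force: 35.4
```

```bash
python3 - <<'E'
from m import *
to(.616,.0458,.323)
E
```

```text
clock 25.05 tcp [0.6161 0.0457 0.3211] yaw of tool y 10.55 tilt [-0.0046 -0.0017] F [-1.3 -0.1 -0.8] M [-0.02  0.16  0.05] w 0.0234 gf 35.4
shift in tool axes: [ 0.0001 -0.0001 -0.0019]
```

carry_out --pt "0 0 0.0005 0 0.018" --pt "0 0 0.001 0 0.018" --pt "0 0 0.0015 0 0.018" --pt "0 0 0.0015 0 0.018" --pt "0 0 0.0015 0 0.018" --pt "0 0 0.0015 0 0.018" --pt "0 0 0.0015 0 0.018" --pt "0 0 0.0015 0 0.018"

```text
clock: 25.85
tcp_pos: [0.6162, 0.0458, 0.3206]
orientation: [-2.007, -2.415, 0.006]
contact_force: [-3.5, -0.8, 7.9]
grip_width: 0.0229
gripper_force: 36.4
```

```bash
python3 - <<'E'
from m import *
to(.616,.0458,.323)
E
```

```text
clock 25.85 tcp [0.6162 0.0458 0.3206] yaw of tool y 10.54 tilt [-0.0039 -0.0017] F [-3.5 -0.8  7.9] M [-0.16  0.8   0.02] w 0.0229 gf 36.4
shift in tool axes: [ 0.0001 -0.0002 -0.0024]
```

carry_out --pt "0 -0.0005 0 -0.04 0.018" --pt "0 -0.0005 0 -0.08 0.018" --pt "0 -0.0005 0 -0.12 0.018" --pt "0 -0.0005 0 -0.16 0.018" --pt "0 -0.0005 0 -0.2 0.018" --pt "0 -0.0005 0 -0.24 0.018" --pt "0 -0.0005 0 -0.24 0.018" --pt "0 -0.0005 0 -0.24 0.018"

```text
clock: 26.65
tcp_pos: [0.6159, 0.0464, 0.3205]
orientation: [-1.702, -2.638, 0.003]
contact_force: [-2.1, 1.5, 6.8]
grip_width: 0.0232
gripper_force: 36.1
```

```bash
python3 - <<'E'
from m import *
to(.616,.0458,.323)
E
```

```text
clock 26.65 tcp [0.6159 0.0464 0.3205] yaw of tool y 24.32 tilt [-0.003  -0.0004] F [-2.1  1.5  6.8] M [ 0.35  0.44 -0.02] w 0.0232 gf 36.1
shift in tool axes: [-0.0006 -0.0002 -0.0025]
```

carry_out --pt "0 0 0 -0.04 0.018" --pt "0 0 0 -0.08 0.018" --pt "0 0 0 -0.12 0.018" --pt "0 0 0 -0.16 0.018" --pt "0 0 0 -0.2 0.018" --pt "0 0 0 -0.24 0.018" --pt "0 0 0 -0.24 0.018" --pt "0 0 0 -0.24 0.018"

```text
clock: 27.45
tcp_pos: [0.6155, 0.0455, 0.3192]
orientation: [-1.376, -2.82, 0.006]
contact_force: [0.1, 0.5, -1.8]
grip_width: 0.0229
gripper_force: 35.3
```

```bash
python3 - <<'E'
from m import *
to(.616,.0458,.323)
E
```

```text
clock 27.45 tcp [0.6155 0.0455 0.3192] yaw of tool y 37.98 tilt [-0.005  -0.0015] F [ 0.1  0.5 -1.8] M [ 0.03 -0.01  0.03] w 0.0229 gf 35.3
shift in tool axes: [-0.      0.0005 -0.0038]
```

carry_out --pt "0 0 0.001 0 0.018" --pt "0 0 0.002 0 0.018" --pt "0 0 0.003 0 0.018" --pt "0 0 0.004 0 0.018" --pt "0 0 0.005 0 0.018" --pt "0 0 0.006 0 0.018" --pt "0 0 0.006 0 0.018" --pt "0 0 0.006 0 0.018"

```text
clock: 28.25
tcp_pos: [0.6155, 0.0456, 0.3133]
orientation: [-1.374, -2.821, 0.006]
contact_force: [0.6, 0.2, -1.4]
grip_width: 0.0232
gripper_force: 35.3
```

```bash
python3 - <<'E'
from m import *
to(.616,.0458,.307)
E
```

```text
clock 28.25 tcp [0.6155 0.0456 0.3133] yaw of tool y 38.05 tilt [-0.0049 -0.0016] F [ 0.6  0.2 -1.4] M [0.01 0.02 0.06] w 0.0232 gf 35.3
shift in tool axes: [-0.0002  0.0005  0.0063]
```

Sliding freely; ease down to the ring.

carry_out --pt "0 0 0.001 0 0.018" --pt "0 0 0.002 0 0.018" --pt "0 0 0.003 0 0.018" --pt "0 0 0.004 0 0.018" --pt "0 0 0.005 0 0.018" --pt "0 0 0.006 0 0.018" --pt "0 0 0.0065 0 0.018" --pt "0 0 0.0065 0 0.018"

```text
clock: 29.05
tcp_pos: [0.6155, 0.0456, 0.3072]
orientation: [-1.374, -2.821, 0.006]
contact_force: [-1.0, 0.5, 2.5]
grip_width: 0.0231
gripper_force: 35.7
```

carry_out --pt "0 0 0.0005 0 0.018" --pt "0 0 0.0005 0 0.018" --pt "0 0 0.0005 0 0.045" --pt "0 0 0.0005 0 0.045" --pt "0 0 0 0 0.045" --pt "0 0 -0.02 0 0.045" --pt "0 0 -0.06 0 0.045" --pt "0 0 -0.11 0 0.045"

```text
clock: 29.85
tcp_pos: [0.6154, 0.0455, 0.416]
orientation: [-1.372, -2.817, 0.009]
contact_force: [0.6, 0.0, -0.2]
grip_width: 0.0451
gripper_force: 0.0
```

carry_out --pt "0 0 -0.02 0 0.045" --pt "-0.03 -0.03 -0.02 0 0.045" --pt "-0.06 -0.06 -0.02 0 0.045" --pt "-0.09 -0.09 -0.02 0 0.045" --pt "-0.12 -0.12 -0.02 0 0.045" --pt "-0.15 -0.15 -0.02 0 0.045" --pt "-0.15 -0.15 -0.02 0 0.045" --pt "-0.15 -0.15 -0.02 0 0.045"

```text
clock: 30.65
tcp_pos: [0.5902, -0.1661, 0.4371]
orientation: [-1.378, -2.819, 0.006]
contact_force: [0.6, 1.0, 0.2]
grip_width: 0.045
gripper_force: 0.0
```

```bash
python3 - <<'E'
from m import *
to(.616,.0458,.307)
out=[]
for n,(x,y,w,h) in(("scene",(295,180,80,80)),("top",(305,115,80,80))):
    im=r.grab_frame(n)
    out.append(cv2.resize(im[y:y+h,x:x+w,::-1],(400,400),interpolation=cv2.INTER_CUBIC))
    th=np.linspace(0,2*np.pi,60)
    q=proj(n,np.c_[.616+.038*np.cos(th),.0458+.038*np.sin(th),np.full(60,.118)]);print(n,"disc crop",((q.min(0)-[x,y])*5).round(),((q.max(0)-[x,y])*5).round())
cv2.imwrite("pics/c8.png",np.hstack(out))
E
```

```text
clock 30.65 tcp [ 0.5902 -0.1661  0.4371] yaw of tool y 37.89 tilt [-0.0051 -0.0014] F [0.6 1.  0.2] M [ 0.04 -0.04  0.  ] w 0.045 gf 0.0
shift in tool axes: [0.1511 0.1511 0.1296]
scene disc crop [134. 163.] [284. 251.]
top disc crop [124. 148.] [265. 288.]
```

View pics/c8.png

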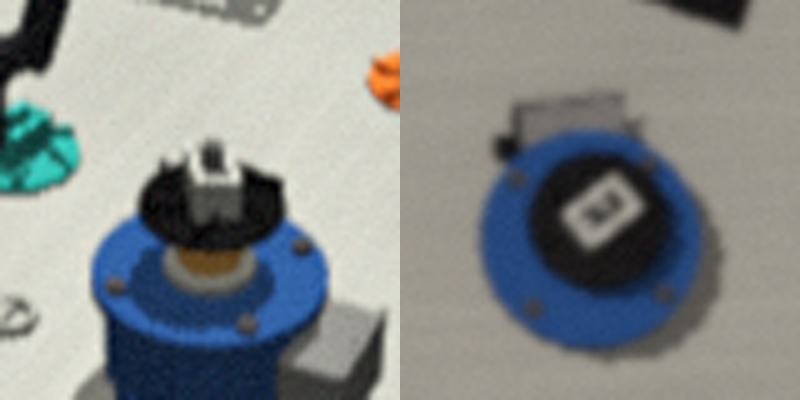

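The impeller's disc spans (138..285, 163..250) in the scene crop. That matches the outline predicted for home, and the gripper is clear.

```bash
python3 -c "
from bench import r
print(r.hand_in())"
```

```text
the job is handed in; nothing more can be done
None
```

I put the sleeve, ceramic ring and impeller on the pump shaft in that order, each home as far as the final images and contact forces show (no more than about 8 N measured), and handed the job in at about 31 s; no verdict came back.

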